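# Nest the screw cups in the bench holder and set its clamp thumbscrew

### The job

Nest the two loose white parts cups, one after the other, into the cup standing in the bench holder, so that all three make one upright stack pushed fully home. Then turn the holder's winged thumbscrew clockwise until it seats, back it off a quarter turn, and finish with the wings still gripped in the gripper, holding them still there for a colleague to set the lock nut. Leave the pen pot, the tape dispenser and the barcode scanner where they are.

Things in the scene. Friction and masses are not known exactly. Their poses are not given: they have to be found in the camera images.
- holder: aluminium bench holder, fixed to the table; plate 100 (x) x 270 (y) x 10 thick, origin at the centre of its underside. A round seat for a cup at (0, +85), a thumbscrew post 50 x 50, 46 high, at (0, -85); a steel jaw pad, its top 50 above the table, slides between them
- seat (a point): centre of the holder's round seat, on top of the plate (10 above the table); a ring 8 high, inside diameter 47, surrounds it
- cup_held: one of three identical plain white tapered plastic cups, 75 tall, 66 outside diameter at the rim, 42 at the foot, wall 2.5, 70 g; the inner floor is raised, 30 above the underside, so a cup nested in another stands exactly 30 higher (about 2 mm of play all round). Origin: centre of the underside, z up. This one already stands in the holder's seat and is the bottom of the stack
- cup_a: one of three identical plain white tapered plastic cups, 75 tall, 66 outside diameter at the rim, 42 at the foot, wall 2.5, 70 g; the inner floor is raised, 30 above the underside, so a cup nested in another stands exactly 30 higher (about 2 mm of play all round). Origin: centre of the underside, z up. Stands loose on the table, to be nested (the order of cup_a and cup_b is free)
- cup_b: one of three identical plain white tapered plastic cups, 75 tall, 66 outside diameter at the rim, 42 at the foot, wall 2.5, 70 g; the inner floor is raised, 30 above the underside, so a cup nested in another stands exactly 30 higher (about 2 mm of play all round). Origin: centre of the underside, z up. Stands loose on the table, to be nested (the order of cup_a and cup_b is free)
- wings: wing grip of the thumbscrew, dark steel, axis vertical: a bar 51 long (along its own x), 13 thick (along its own y), 26 to 30 tall; origin on the screw's axis at the bar's underside, 54 above the table; it turns with the screw but does not rise or sink. A white mark lies on the +x wing
- wings_grip (a point): point on the thumbscrew's axis at the middle of the wings' height, 69 above the table; x runs along the wings, turning with them
- thumbscrew (a joint): turn of the thumbscrew in rad: grows clockwise seen from above (tightening); starts 1.1 to 2.3 short of its seat; it seats at a hard stop at 4.0, where the jaw has closed up to the cup; stays where it is left, friction about 0.05 N m. At 0 the wings' x lies along the holder's x. A quarter turn back is 2.43; the jaw moves 1.6 mm per rad
- pen_pot: bystander: grey pot 72 diameter, 95 tall, with three pens up to 140 high; origin centre of underside
- tape_dispenser: bystander: blue tape dispenser 55 x 130, 101 high; origin centre of underside
- scanner: bystander: black and grey hand barcode scanner lying flat, about 60 x 185, 43 high; origin under its middle
Things that resemble listed ones, but are neither listed nor needed, are in the scene too. What is shaped like the cup_a but brown or turquoise is not meant. Leave any green look-alike of the cup_b alone.

How it is judged (in metres and radians):
On the way, in this order (a step that is already met when the one before it is completed fails the run):
1. all three cups are nested in one upright stack in the holder and let go (((z of cup_a in the frame of cup_held between 0.027 and 0.033 m and horizontal distance between each of cup_a, cup_b and cup_held below 0.006 m and angle between each of cup_a, cup_b's own z axis and vertical below 0.08 rad and z of cup_b in the frame of cup_held between 0.057 and 0.063 m) or (z of cup_b in the frame of cup_held between 0.027 and 0.033 m and horizontal distance between each of cup_b, cup_a and cup_held below 0.006 m and angle between each of cup_b, cup_a's own z axis and vertical below 0.08 rad and z of cup_a in the frame of cup_held between 0.057 and 0.063 m)) and horizontal distance between cup_held and seat below 0.005 m and z of cup_held in the frame of seat between -0.003 and 0.003 m and angle between cup_held's own z axis and vertical below 0.06 rad and contact force between the fingers and cup_held below 0.3 N and contact force between the fingers and cup_a below 0.3 N and contact force between the fingers and cup_b below 0.3 N and linear speed of each of cup_held, cup_a, cup_b below 0.02 m/s), for 0.2 s.
2. the thumbscrew is turned clockwise to its seat (value of joint thumbscrew above 3.9 rad), for 0.1 s.
At the end, for the whole second after the job is handed in: Screw seated, then still, a quarter turn (1.57 rad, within 0.35) back, wings gripped (over 2 N); cups nested in the seat (5 mm), each 30 mm above the last (3 mm), concentric (6 mm), upright (0.08 rad, lowest 0.06), untouched, at rest (all of step 1 and value of joint thumbscrew between 2.08 and 2.78 rad and velocity of joint thumbscrew between -0.1 and 0.1 rad/s and contact force between the fingers and wings above 2 N); the arm keeps its last pose, push and grip.
It fails at once if the pen pot is shifted by more than 20 mm (distance of pen_pot from where it was at the start of the episode above 0.02 m).
It fails at once if the tape dispenser is shifted by more than 20 mm (distance of tape_dispenser from where it was at the start of the episode above 0.02 m).
It fails at once if the scanner is shifted by more than 20 mm (distance of scanner from where it was at the start of the episode above 0.02 m).
It also fails if it takes over 72 s, if anything falls off the work surface, if the arm or the gripper's body presses on something with over 40 N, if the wrist force passes 120 N, or if a joint passes its speed limit or range.

### The arm

A 7-joint arm with a two-finger parallel gripper is mounted at the origin on the work surface. World frame = base frame: x ahead of the robot, y to its left, z up, the work surface at z = 0. Lengths are in m, angles in degrees, forces in N, time in s.
With the tool pointing down it reaches from about 0.425 to 0.825 m from the base axis. Payload 3.6 kg.
Tool frame: the origin (TCP) lies between the finger pads; the fingertips stand 19 mm ahead of it and the grasp point (between the pads) is the TCP (bot.nose_length is the distance from the TCP to the fingertips, in m); z points along the fingers, x is the direction in which the jaws open and shut, and the axes are right-handed (so a half turn about z gives the same grasp; the last joint's range is limited). The gripper opens to 85 mm and grips with 20 to 120 N. Pads are 22 mm wide; open, the fingers measure 114 mm over their backs; the gripper's body (76 mm by 85 mm) begins 54 mm behind the grasp point. The pads swing forward as they close: fully open they stand 13 mm farther back than shut.
Start: joints at [69.242, 35.231, -0.722, 81.555, 0.464, 63.22, -2.315], TCP at [0.214, -0.614, 0.25] pointing down, gripper open.
Joint ranges: [-178.69, 178.69], [-17.37, 117.87], [-77.05, 75.6], [15.02, 138.74], [-78.02, 258.01], [0.78, 113.62], [-162.83, 162.83]. Speed limits (degrees/s): [159.86, 159.86, 180, 180, 180, 180, 180].

### API

Orientations are given as a 3x3 rotation matrix whose columns are the frame's x, y, z axes.
In Python, from station import bot gives the robot as it stands. The module is installed in compiled form; this text tells all that it offers.
- The arm moves only by the shell command python3 -m jog 'ROWS' [FORCE]. ROWS is JSON, a list of rows, each a list of 3 entries, a list of its own where there are three numbers: the shift along the tool's x, y, z in mm, then the turn, a rotation vector about the tool's x, y, z in rad, then the opening in per cent of the stroke, from 0 (shut) to 100 (fully open). In form: [[[x, y, z], [ax, ay, az], fingers], ...]. A call has 1 to 20 rows; each row shifts and turns the commanded pose from where the row before left it, along the tool's axes as they then stand; what a row does not reach is not made up. A row lasts 1/12 s, in which the tool goes at most 41.7 mm and 7.16 degrees, less where a joint would pass 70% of its speed; a pose out of reach is approached as far as the arm can. A call is refused whole if a number of a shift passes 41.7 or a number of a turn 0.125, either way. A call with a gripper value outside its range is refused whole. The fingers move at their own pace and stop on an object; FORCE is the grip in N (left out, the last holds). Time passes only in rows, so rows that do not move let the fingers close. It gives the time, the measured TCP pose, the force and the opening at its end, in the units of the state.
- bot.sense(): the state, without advancing time (a new reading comes with each control period).
- bot.read_camera(name): name is "scene" or "side" or "wrist"; returns a dict with "color" (384x512x3 uint8, blue, green, red), "mtx" (3x3 intrinsics, pixels), "rvec" (rotation vector, rad) and "tvec" (3), from world to camera coordinates, as OpenCV has them; the wrist camera has in their place "T_tool_cam" (4x4, takes a point from camera to tool coordinates, whose origin is the TCP and whose axes are the tool frame's). Camera axes: x right, y down, z forward; pixel columns grow to the right and rows downward; lengths in m; the calibration is good to about 2 mm. A picture is of the moment at which its call begins: read the wrist's pose just before it. There is no depth.
- bot.close_job(): hands the job in, once; it reports no verdict.
The state is a dict: "clock": time; "joint_pos": joint angles; "qd": joint speeds; "joint_efforts": joint torques, N m; "eef_pos": TCP position; "eef_rot": TCP orientation; "contact_force": force on the tool from outside, world axes, zero at the start; "ft_torque": the same for the moment, N m; "gripper_width": opening from 0.0 (shut) to 1.0 (fully open).
Only numpy, scipy, OpenCV 4.12 (cv2) and the standard library are available. Lean on these libraries where they do the work, as an engineer would, in place of code of your own. Each camera call takes 0.05 s, during which the arm holds its last target. There are 200 camera calls.

## Working session

There is one attempt and no reset: what is moved stays moved. The work goes in short steps, Python scripts to look and compute and a shell command to move; the robot and the scene stay as the last step left them, time stands still between calls to the robot, and variables do not carry over. Pictures are saved under pics/ and viewed, about 8 in all and at most 12, crops included, and the job is handed in when it is done.

```bash
mkdir -p pics
cat > h.py <<'E'
from station import bot
import cv2, numpy as np
def cam(n):
    s=bot.sense(); c=bot.read_camera(n)
    K=np.array(c["mtx"])
    if n=="wrist":
        T=np.eye(4);T[:3,:3]=s["eef_rot"];T[:3,3]=s["eef_pos"];M=T@np.array(c["T_tool_cam"])
    else:
        R=cv2.Rodrigues(np.array(c["rvec"],float))[0];M=np.eye(4);M[:3,:3]=R.T;M[:3,3]=-R.T@np.array(c["tvec"],float).ravel()
    return c["color"],K,M
def ray(K,M,u,v,z):
    d=M[:3,:3]@np.linalg.inv(K)@np.array([u,v,1.]);o=M[:3,3]
    return o+d*(z-o[2])/d[2]
def proj(K,M,p):
    q=K@(M[:3,:3].T@(np.array(p)-M[:3,3]));return q[:2]/q[2]
E
python3 - <<'E'
from h import *
a=[cam(n) for n in("scene","side","wrist")]
for n,(i,K,M) in zip("abc",a): print(n,np.round(M,3).tolist(),K[0,0]);cv2.imwrite(f"pics/{n}0.png",i)
s=bot.sense();print(s)
cv2.imwrite("pics/ab.png",np.vstack([cv2.resize(x[0],None,fx=1.0,fy=.78) if 0 else x[0] for x in a[:1]]))
cv2.imwrite("pics/all.png",cv2.resize(np.hstack([a[0][0],a[1][0]]),(800,300)))
E
```

```text
a [[0.767, 0.468, -0.438, 1.313], [0.641, -0.544, 0.542, -0.94], [0.015, -0.697, -0.717, 1.308], [0.0, 0.0, 0.0, 1.0]] 491.74703435238615
b [[-0.697, -0.432, 0.572, -0.023], [-0.717, 0.438, -0.543, 0.558], [-0.016, -0.789, -0.615, 0.725], [0.0, 0.0, 0.0, 1.0]] 370.42134738514767
c [[0.33, -0.893, -0.305, 0.293], [-0.944, -0.313, -0.104, -0.585], [-0.002, 0.323, -0.946, 0.373], [0.0, 0.0, 0.0, 1.0]] 320.7669748624399
{'clock': 0.15, 'joint_pos': array([69.2400221 , 35.27759004, -0.7211372 , 81.62011511,  0.4641511 ,
       63.21837379, -2.31514335]), 'qd': array([-0.07828444, -0.2537608 , -0.06102148, -0.26586927, -0.10060222,
        0.15723227, -0.0222189 ]), 'joint_efforts': array([ 1.34342896e-03, -4.69661057e+01,  2.59608692e-01, -1.71252036e+01,
        9.98823205e-03,  7.09035230e-03,  2.91276081e-06]), 'eef_pos': array([ 0.21403014, -0.61317826,  0.24939288]), 'eef_rot': array([[ 3.29583222e-01, -9.44126279e-01, -6.84729560e-04],
       [-9.44124461e-01, -3.29583931e-01,  1.85325815e-03],
       [-1.97538558e-03,  3.56671372e-05, -9.99998048e-01]]), 'contact_force': array([0.67551837, 0.07136411, 0.42246241]), 'ft_torque': array([ 0.03569826, -0.04003666, -0.05195211]), 'gripper_width': 1.000991732045806}
```

View pics/a0.png

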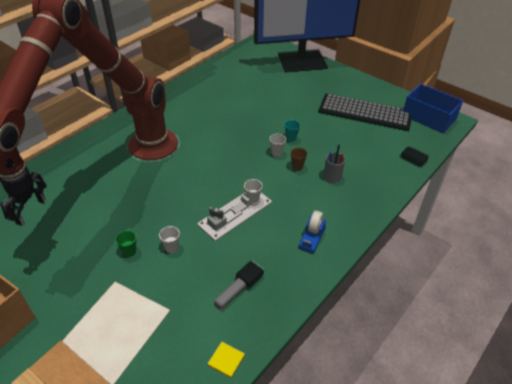

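View pics/b0.png

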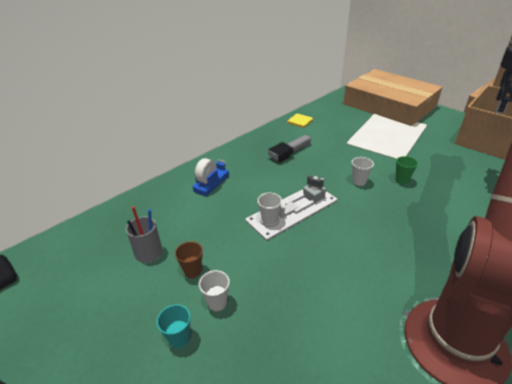

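The scene view shows the holder with its cup at (253,190) and the wings at (215,213). The loose white cups are at (277,146) and (170,240), and the look-alikes are green (126,243), turquoise (292,130) and brown (298,159). The side view has the white cups at (215,290) and (362,171), and the held cup at (270,208).

Run:
```python
from h import *
out=[]
for n,b in(("scene",[(255,130,295,165),(152,222,188,258),(240,175,268,205)]),("side",[(195,265,235,315),(345,152,380,190),(253,188,287,230)])):
    i,K,M=cam(n);g=i.astype(int)
    for (x0,y0,x1,y1) in b:
        c=g[y0:y1,x0:x1];m=((c.max(2)-c.min(2)<30)&(c.min(2)>90)).astype(np.uint8)
        N,l,st,_=cv2.connectedComponentsWithStats(m);k=1+st[1:,4].argmax();x,y,w,h,_=st[k]
        z=.085 if b[2]==(x0,y0,x1,y1) else .075
        # rim ellipse: center = top + half minor axis; minor/major=|sin elev|
        p=ray(K,M,x0+x+w/2,y0+y+h/2,z);d=p-M[:3,3];r=abs(d[2])/np.linalg.norm(d)
        u=x0+x+w/2-.5;v=y0+y+w*r/2
        print(n,(x0+x,y0+y,w,h),np.round(ray(K,M,u,v,z),3))
    for nm,uv,z in(("wing",{"scene":(215,210),"side":(315,185)}[n],.075),("pot",{"scene":(334,180),"side":(147,255)}[n],.0),("brown",{"scene":(298,154),"side":(190,252)}[n],.075),("turq",{"scene":(292,126),"side":(174,318)}[n],.075),("green",{"scene":(126,238),"side":(405,163)}[n],.075)):
        print(nm,np.round(ray(K,M,*uv,z),3))
```

```text
scene (np.int32(269), np.int32(133), np.int32(17), np.int32(12)) [0.417 0.295 0.075]
scene (np.int32(158), np.int32(226), np.int32(22), np.int32(17)) [ 0.455 -0.323  0.075]
scene (np.int32(243), np.int32(179), np.int32(25), np.int32(26)) [0.536 0.017 0.085]
wing [ 0.495 -0.146  0.075]
pot [0.685 0.315 0.   ]
brown [0.536 0.273 0.075]
turq [0.414 0.398 0.075]
green [ 0.362 -0.422  0.075]
side (np.int32(198), np.int32(270), np.int32(32), np.int32(41)) [0.418 0.29  0.075]
side (np.int32(351), np.int32(157), np.int32(23), np.int32(29)) [ 0.45  -0.318  0.075]
side (np.int32(253), np.int32(192), np.int32(34), np.int32(38)) [0.511 0.026 0.085]
wing [ 0.483 -0.132  0.075]
pot [0.661 0.326 0.   ]
brown [0.527 0.274 0.075]
turq [0.406 0.398 0.075]
green [ 0.357 -0.413  0.075]
```

```bash
python3 -m jog '[[[-20,-32,5],[0,0,0],100],[[-20,-32,5],[0,0,0],100],[[-20,-32,5],[0,0,0],100],[[-20,-32,5],[0,0,0],100],[[-20,-32,5],[0,0,0],100],[[-20,-32,5],[0,0,0],100],[[-20,-32,5],[0,0,0],100],[[-20,-32,5],[0,0,0],100],[[-20,-32,5],[0,0,0],100],[[-18,-32,5],[0,0,0],100],[[0,0,0],[0,0,0],100],[[0,0,0],[0,0,0],100]]'
cat >> h.py <<'E'
def tool(dw):
    s=bot.sense();return np.round(1000*np.array(s["eef_rot"]).T@np.array(dw),1)
E
python3 - <<'E'
from h import *
i,K,M=cam("wrist");s=bot.sense();print(s["eef_pos"],s["joint_pos"])
cv2.imwrite("pics/w1.png",i);np.savez("w1.npz",K=K,M=M)
print(proj(K,M,s["eef_pos"]))
E
```

```text
clock: 1.25
eef_pos: [0.4531, -0.3182, 0.2]
eef_rot: [[0.336, -0.942, 0.0], [-0.942, -0.336, 0.002], [-0.002, -0.001, -1.0]]
contact_force: [-0.4, -0.8, 0.3]
gripper_width: 1.001
[ 0.45139921 -0.32071269  0.20015029] [ 34.30605175  29.8621459   -1.79808879 101.42562681   1.21886391
  48.75683441 -38.68996179]
[261.55586636 285.12175411]
```

View pics/w1.png

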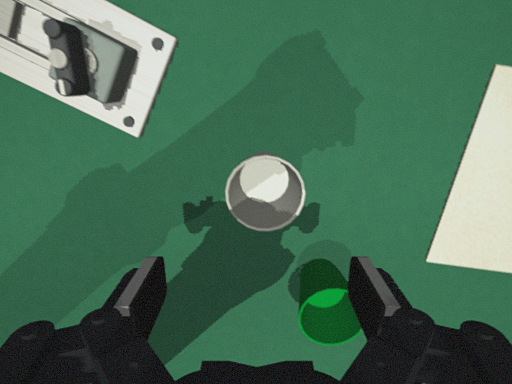

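The wrist view shows cup A's rim ellipse centred at (265.5,192), the green cup at (331,315), and the wings at top left with ends near (53,27) and (66,87).

```bash
cat >> h.py <<'E'
def rim(i,K,M,u0,v0,z,rad=60):
    # near-white rim: fit ellipse to the non-green blob that holds (u0,v0)
    h=cv2.cvtColor(i,cv2.COLOR_BGR2HSV);m=(h[...,1]<70).astype(np.uint8)
    w=np.zeros_like(m);cv2.circle(w,(int(u0),int(v0)),rad,1,-1);m&=w
    N,l,st,_=cv2.connectedComponentsWithStats(m);k=1+st[1:,4].argmax()
    c=max(cv2.findContours((l==k).astype(np.uint8),0,1)[0],key=cv2.contourArea)
    e=cv2.fitEllipse(cv2.convexHull(c));return e,ray(K,M,*e[0],z)
E
python3 - <<'E'
from h import *
d=np.load("w1.npz");K,M=d["K"],d["M"];i=cv2.imread("pics/w1.png")
e,p=rim(i,K,M,265,192,.075,48);s=bot.sense()
print(e,p,tool(np.r_[p[:2]-s["eef_pos"][:2],0]), ray(K,M,265.5,192,.075))
for uv in((53,27),(66,87)):print(ray(K,M,*uv,.082))
print(ray(K,M,129,122,.01),ray(K,M,158,44,.01))
E
```

```text
((264.7900695800781, 192.23292541503906), (78.46136474609375, 80.90095520019531), 101.11917877197266) [ 0.45497466 -0.32391425  0.075     ] [ 4.2 -2.3 -0. ] [ 0.45535946 -0.32439256  0.075     ]
[ 0.51977887 -0.14703281  0.082     ]
[ 0.48387705 -0.16136483  0.082     ]
[ 0.45790682 -0.18524745  0.01      ] [ 0.53401351 -0.19491787  0.01      ]
```

```bash
python3 -m jog '[[[4,-2,20],[0,0,0],100],[[0,0,30],[0,0,0],100],[[0,0,30],[0,0,0],100],[[0,0,30],[0,0,0],100],[[0,0,24],[0,0,0],100],[[0,0,0],[0,0,0],100],[[0,0,0],[0,0,0],50],[[0,0,0],[0,0,0],50],[[0,0,0],[0,0,0],50],[[0,0,0],[0,0,0],50],[[0,0,0],[0,0,0],50],[[0,0,0],[0,0,0],50]]' 30
python3 -m jog '[[[0,0,-20],[0,0,0],50],[[0,0,-30],[0,0,0],50],[[0,0,-40],[0,0,0],50],[[0,0,-40],[0,0,0],50],[[0,0,-10],[0,0,0],50],[[0,0,0],[0,0,0],50],[[0,0,0],[0,0,0],50]]'
python3 - <<'E'
from h import *
i,K,M=cam("wrist");s=bot.sense();print(s["eef_pos"],s["joint_pos"])
cv2.imwrite("pics/w2.png",i);np.savez("w2.npz",K=K,M=M)
h=tool(np.r_[np.array([.52,.02])-s["eef_pos"][:2],0]);print(h,proj(K,M,[.52,.02,.085]))
E
```

```text
clock: 2.3
eef_pos: [0.4553, -0.3254, 0.068]
eef_rot: [[0.329, -0.944, 0.003], [-0.944, -0.329, -0.002], [0.003, -0.002, -1.0]]
contact_force: [-0.7, -0.3, 6.0]
gripper_width: 0.738
clock: 2.88
eef_pos: [0.4539, -0.3241, 0.2063]
eef_rot: [[0.33, -0.944, 0.0], [-0.944, -0.33, 0.0], [-0.0, -0.0, -1.0]]
contact_force: [-0.4, -0.1, -1.1]
gripper_width: 0.735
[ 0.45323091 -0.32360984  0.20494835] [ 34.47714952  29.84691446  -1.82161858 100.48035891   1.1778438
  49.87050027 -38.61673218]
[-302.4 -176.3    0.4] [-222.55321719  -70.37735371]
```

View pics/w2.png

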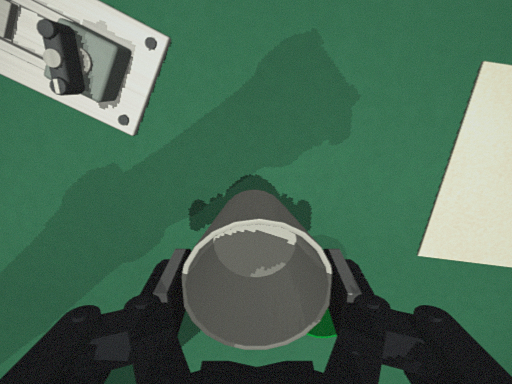

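Cup A is gripped square, with its rim centred at about (257,285). Next I carry it short of the holder so the camera can see the held cup.

```bash
python3 -m jog '[[[-20,-6,0],[0,0,0],50],[[-35,-11,0],[0,0,0],50],[[-35,-11,0],[0,0,0],50],[[-35,-11,0],[0,0,0],50],[[-35,-11,0],[0,0,0],50],[[-35,-11,0],[0,0,0],50],[[-35,-11,0],[0,0,0],50],[[-35,-11,0],[0,0,0],50],[[-25,-8,0],[0,0,0],50],[[-12,-3,0],[0,0,0],50],[[0,0,0],[0,0,0],50],[[0,0,0],[0,0,0],50],[[0,0,0],[0,0,0],50]]'
python3 - <<'E'
from h import *
i=cv2.imread("pics/w2.png");d=np.load("w2.npz")
print("cup in hand", ray(d["K"],d["M"],257,284.5,.213),ray(d["K"],d["M"],257,284.5,.205))
i,K,M=cam("wrist");s=bot.sense();print(s["eef_pos"],s["joint_pos"])
cv2.imwrite("pics/w3.png",i);np.savez("w3.npz",K=K,M=M);print(proj(K,M,[.52,.02,.085]))
E
```

```text
clock: 4.02
eef_pos: [0.4428, -0.0098, 0.2053]
eef_rot: [[0.328, -0.945, -0.003], [-0.945, -0.328, -0.001], [0.0, 0.003, -1.0]]
contact_force: [-0.7, -0.1, -1.1]
gripper_width: 0.738
cup in hand [ 0.45609568 -0.32302428  0.213     ] [ 0.45087458 -0.32485611  0.205     ]
[ 0.44307267 -0.01012967  0.20552995] [  1.24871255  20.82662631  -3.75323176 117.35853528   2.06863351
  41.98625044 -74.73002068]
[253.25619816  84.92710641]
```

View pics/w3.png

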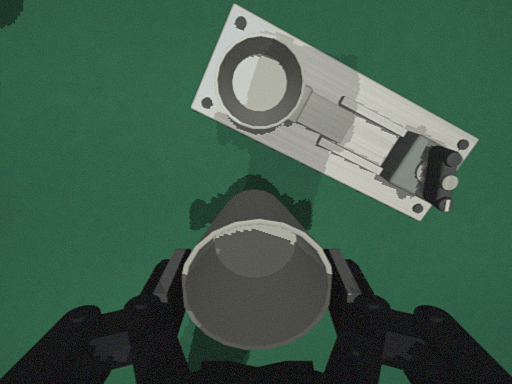

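The held cup's rim is centred at about (260,82). The plate corners are at (237,5), (191,106), (478,140) and (420,220), and the wings are near (445,185).

Run:
```python
from h import *
i=cv2.imread("pics/w3.png");d=np.load("w3.npz");K,M=d["K"],d["M"]
P=[ray(K,M,u,v,.01)[:2] for u,v in((235,4),(191,107),(478,140),(420,220))]
H=[ray(K,M,u,v,.01)[:2] for u,v in((241,22),(207,102),(463,144),(418,208))]
for Q in(P,H):
    c=np.mean(Q,0);a=(Q[0]+Q[1]-Q[2]-Q[3])/2;L=np.linalg.norm(a);a/=L
    print("centre",c,"axis deg",np.degrees(np.arctan2(a[1],a[0])),"L",L,"seat",c+.085*a,"screw",c-.085*a)
for c in((260,82),(260,80)):print("rim",ray(K,M,*c,.085))
print("floor",ray(K,M,259.5,83.5,.04))
c=i[20:145,200:320];cv2.imwrite("pics/w3c.png",cv2.resize(c,None,fx=5,fy=4.8,interpolation=cv2.INTER_CUBIC))
```

```text
centre [ 0.51234034 -0.0685863 ] axis deg 82.79185643420213 L 0.26742450667975126 seat [0.52300565 0.01574194] screw [ 0.50167503 -0.15291453]
centre [ 0.51264201 -0.0690429 ] axis deg 82.78891432794796 L 0.2455579627058218 seat [0.52331165 0.01528479] screw [ 0.50197237 -0.15337058]
rim [0.52347513 0.01606674 0.085     ]
rim [0.52475431 0.01651542 0.085     ]
floor [0.52246413 0.01570707 0.04      ]
```

View pics/w3c.png

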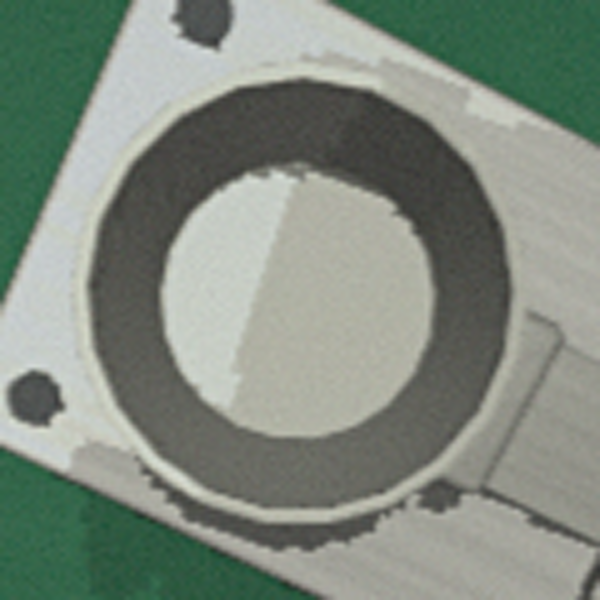

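```bash
python3 -m jog '[[[0,-23,0],[0,0,0],50],[[1,-30,0],[0,0,0],50],[[1,-30,0],[0,0,0],50],[[0,0,0],[0,0,0],50],[[0,0,20],[0,0,0],50],[[0,0,20],[0,0,0],50],[[0,0,20],[0,0,0],50],[[0,0,12],[0,0,0],50],[[0,0,10],[0,0,0],50],[[0,0,8],[0,0,0],50],[[0,0,0],[0,0,0],50],[[0,0,0],[0,0,0],50]]'
python3 -m jog '[[[0,0,4],[0,0,0],50],[[0,0,3],[0,0,0],50],[[0,0,1],[0,0,0],50],[[0,0,0],[0,0,0],50]]'
```

```text
clock: 5.07
eef_pos: [0.5226, 0.0166, 0.1163]
eef_rot: [[0.329, -0.944, -0.0], [-0.944, -0.329, -0.0], [0.0, 0.0, -1.0]]
contact_force: [-0.6, -0.3, -0.5]
gripper_width: 0.734
clock: 5.4
eef_pos: [0.5229, 0.0167, 0.1087]
eef_rot: [[0.329, -0.944, 0.001], [-0.944, -0.329, -0.001], [0.001, -0.001, -1.0]]
contact_force: [0.3, -1.1, -0.8]
gripper_width: 0.743
```

```bash
python3 -m jog '[[[0,0,2],[0,0,0],50],[[0,0,1],[0,0,0],50],[[0,0,0],[0,0,0],50],[[0,0,0],[0,0,0],50]]'
```

```text
clock: 5.73
eef_pos: [0.5243, 0.0167, 0.108]
eef_rot: [[0.329, -0.944, 0.005], [-0.944, -0.329, -0.001], [0.002, -0.004, -1.0]]
contact_force: [-1.8, -2.0, 14.7]
gripper_width: 0.739
```

```bash
python3 -m jog '[[[0,0,-1],[0,0,0],100],[[0,0,-1],[0,0,0],100],[[0,0,0],[0,0,0],100],[[0,0,0],[0,0,0],100],[[0,0,0],[0,0,0],100],[[0,0,-15],[0,0,0],100],[[0,0,-30],[0,0,0],100],[[0,0,-40],[0,0,0],100],[[0,0,-35],[0,0,0],100],[[0,0,-10],[0,0,0],100],[[0,0,0],[0,0,0],100],[[0,0,0],[0,0,0],100]]'
python3 - <<'E'
from h import *
i,K,M=cam("wrist");s=bot.sense();print(s["eef_pos"],s["joint_pos"])
cv2.imwrite("pics/w4.png",i);np.savez("w4.npz",K=K,M=M)
print(proj(K,M,[.5233,.0158,.115]),proj(K,M,[.5233,.0158,.085]))
print(tool(np.r_[np.array([.417,.292])-s["eef_pos"][:2],0]))
E
```

```text
clock: 6.73
eef_pos: [0.5222, 0.0172, 0.2371]
eef_rot: [[0.33, -0.944, -0.0], [-0.944, -0.33, 0.0], [-0.0, 0.0, -1.0]]
contact_force: [-0.0, 0.9, 0.7]
gripper_width: 0.999
[0.52151066 0.01715652 0.23605839] [ -1.61007386  24.88059905  -3.85538345 103.64099486   2.05343852
  51.70057577 -77.14174456]
[259.35641865 192.36390596] [259.10630807 181.69655843]
[-293.9    8.1    0.3]
```

View pics/w4.png

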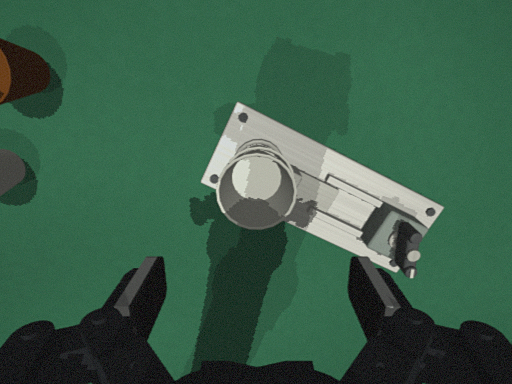

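The nested cup's rim is centred at (256.5,189) against a prediction of (259.4,192.4), about 2.5 mm off and upright, so it is well nested. I go to cup B next.

```bash
python3 -m jog '[[[-24,1,0],[0,0,0],100],[[-36,1,0],[0,0,0],100],[[-36,1,0],[0,0,0],100],[[-36,1,0],[0,0,0],100],[[-36,1,0],[0,0,0],100],[[-36,1,0],[0,0,0],100],[[-36,1,0],[0,0,0],100],[[-34,1,0],[0,0,0],100],[[-20,0,0],[0,0,0],100],[[0,0,9],[0,0,-0.11],100],[[0,0,9],[0,0,-0.11],100],[[0,0,9],[0,0,-0.11],100],[[0,0,9],[0,0,-0.11],100],[[0,0,0],[0,0,0],100],[[0,0,0],[0,0,0],100]]'
python3 - <<'E'
from h import *
i,K,M=cam("wrist");s=bot.sense();print(s["eef_pos"],s["joint_pos"])
cv2.imwrite("pics/w5.png",i);np.savez("w5.npz",K=K,M=M)
u=proj(K,M,[.417,.292,.075]);e,p=rim(i,K,M,u[0],u[1],.075,55);print(u,e,p,tool(np.r_[p[:2]-s["eef_pos"][:2],0]))
E
```

```text
clock: 8.03
eef_pos: [0.4171, 0.2913, 0.1994]
eef_rot: [[0.698, -0.716, -0.004], [-0.716, -0.698, -0.002], [-0.001, 0.005, -1.0]]
contact_force: [-0.8, 0.2, 0.4]
gripper_width: 1.0
[0.41760133 0.29165862 0.20023268] [-28.35102412  26.89598087 -13.04888722 107.90918239   8.08820517
  46.23906561 -91.36700618]
[256.40852294 191.07986858] ((262.86785888671875, 188.33949279785156), (78.68358612060547, 81.067626953125), 93.17127227783203) [0.42236028 0.28988232 0.075     ] [ 4.6 -2.2 -0. ]
```

View pics/w5.png

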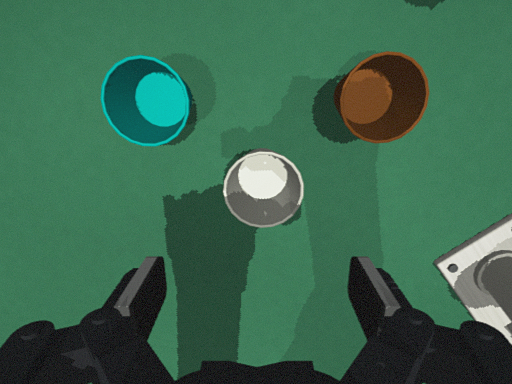

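Cup B's rim ellipse is centred at (263,188), with turquoise and brown clear on either side of the jaws' path.

```bash
python3 -m jog '[[[5,-3,20],[0,0,0],100],[[0,0,30],[0,0,0],100],[[0,0,30],[0,0,0],100],[[0,0,30],[0,0,0],100],[[0,0,24],[0,0,0],100],[[0,0,0],[0,0,0],100],[[0,0,0],[0,0,0],50],[[0,0,0],[0,0,0],50],[[0,0,0],[0,0,0],50],[[0,0,0],[0,0,0],50],[[0,0,0],[0,0,0],50],[[0,0,0],[0,0,0],50]]' 30
python3 -m jog '[[[0,0,-20],[0,0,0],50],[[0,0,-30],[0,0,0],50],[[0,0,-40],[0,0,0],50],[[0,0,-40],[0,0,0],50],[[0,0,-30],[0,0,0],50],[[0,0,0],[0,0,0],50],[[0,0,0],[0,0,0],50]]'
python3 - <<'E'
from h import *
i,K,M=cam("wrist");s=bot.sense();print(s["eef_pos"],s["joint_pos"])
cv2.imwrite("pics/w6.png",i);np.savez("w6.npz",K=K,M=M)
print(proj(K,M,np.array(s["eef_pos"])+[0,0,.007]))
print(tool(np.r_[np.array([.5233,.0158])-s["eef_pos"][:2],0]))
E
```

```text
clock: 9.08
eef_pos: [0.4251, 0.2918, 0.0692]
eef_rot: [[0.7, -0.714, 0.004], [-0.714, -0.7, 0.003], [0.001, -0.005, -1.0]]
contact_force: [0.2, 0.2, 7.1]
gripper_width: 0.744
clock: 9.67
eef_pos: [0.4245, 0.291, 0.2296]
eef_rot: [[0.7, -0.714, 0.004], [-0.714, -0.7, 0.003], [0.001, -0.005, -1.0]]
contact_force: [0.3, 0.4, -0.7]
gripper_width: 0.744
[0.42352192 0.29023218 0.22777737] [-27.27658972  25.16252185 -13.78642593 105.45708545   7.60375642
  50.23111325 -90.24472196]
[256.99769673 289.76865426]
[265.8 120.9   0. ]
```

```bash
python3 -m jog '[[[16,12,0],[0,0,0],50],[[30,23,0],[0,0,0],50],[[30,23,0],[0,0,0],50],[[30,23,0],[0,0,0],50],[[30,23,0],[0,0,0],50],[[30,23,0],[0,0,0],50],[[30,23,0],[0,0,0],50],[[30,23,0],[0,0,0],50],[[26,18,0],[0,0,0],50],[[14,10,0],[0,0,0],50],[[0,0,0],[0,0,0],50],[[0,0,0],[0,0,0],50],[[0,0,0],[0,0,0],50]]'
python3 - <<'E'
from h import *
i,K,M=cam("wrist");s=bot.sense();print(s["eef_pos"],s["joint_pos"])
cv2.imwrite("pics/w7.png",i);np.savez("w7.npz",K=K,M=M)
print(proj(K,M,[.5233,.0158,.115]),proj(K,M,np.array(s["eef_pos"])+[0,0,.007]))
print(tool(np.r_[np.array([.5233,.0158])-s["eef_pos"][:2],0]))
E
```

```text
clock: 10.8
eef_pos: [0.4656, -0.0387, 0.2262]
eef_rot: [[0.701, -0.713, -0.003], [-0.713, -0.701, 0.001], [-0.003, 0.001, -1.0]]
contact_force: [0.1, 0.6, -1.9]
gripper_width: 0.741
[ 0.46580564 -0.03826343  0.22650245] [ 10.04801809  21.32935844 -10.87715147 112.1851635    5.28518374
  47.08279216 -49.10170739]
[259.81352869  90.47218014] [256.75876224 289.39783373]
[  1.9 -78.9  -0.1]
```

View pics/w7.png

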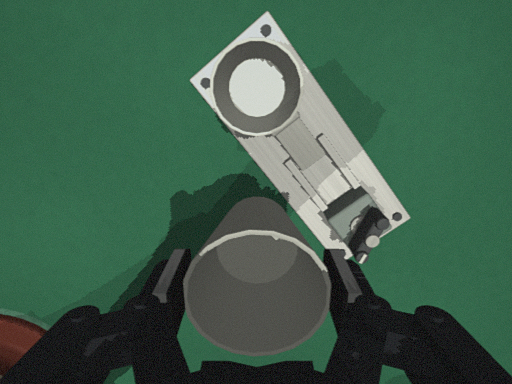

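The stack's rim is centred at (257,87.5) and the carried rim at (257.5,292). The shift to make is about (-1,-82) mm.

```bash
python3 -m jog '[[[0,-22,0],[0,0,0],50],[[-1,-30,0],[0,0,0],50],[[0,-30,0],[0,0,0],50],[[0,0,0],[0,0,0],50],[[0,0,20],[0,0,0],50],[[0,0,20],[0,0,0],50],[[0,0,16],[0,0,0],50],[[0,0,10],[0,0,0],50],[[0,0,8],[0,0,0],50],[[0,0,6],[0,0,0],50],[[0,0,4],[0,0,0],50],[[0,0,3],[0,0,0],50],[[0,0,2],[0,0,0],50],[[0,0,0],[0,0,0],50],[[0,0,0],[0,0,0],50]]'
```

```text
clock: 12.1
eef_pos: [0.5253, 0.0189, 0.1396]
eef_rot: [[0.701, -0.714, 0.003], [-0.714, -0.701, 0.001], [0.001, -0.003, -1.0]]
contact_force: [-0.6, 1.4, 4.7]
gripper_width: 0.742
```

```bash
python3 -m jog '[[[0,0,2],[0,0,0],50],[[0,0,1],[0,0,0],50],[[0,0,0],[0,0,0],50],[[0,0,0],[0,0,0],50]]'
```

```text
clock: 12.43
eef_pos: [0.5261, 0.02, 0.1392]
eef_rot: [[0.701, -0.713, 0.006], [-0.713, -0.701, 0.002], [0.002, -0.005, -1.0]]
contact_force: [-3.1, 2.1, 19.7]
gripper_width: 0.745
```

```bash
python3 -m jog '[[[0,0,-1],[0,0,0],100],[[0,0,-2],[0,0,0],100],[[0,0,0],[0,0,0],100],[[0,0,0],[0,0,0],100],[[0,0,0],[0,0,0],100],[[0,0,-15],[0,0,0],100],[[0,0,-30],[0,0,0],100],[[0,0,-40],[0,0,0],100],[[0,0,-35],[0,0,0],100],[[0,0,-10],[0,0,0],100],[[0,0,0],[0,0,0],100],[[0,0,0],[0,0,0],100]]'
python3 - <<'E'
from h import *
i,K,M=cam("wrist");s=bot.sense();print(s["eef_pos"],s["joint_pos"])
np.savez("w8.npz",K=K,M=M)
for z in(.085,.115,.145):print(proj(K,M,[.5233,.0158,z]))
j,K2,M2=cam("side")
cv2.imwrite("pics/w8.png",np.hstack([i[100:300,130:380],cv2.resize(j[140:240,230:360],(520,400))[:200*2:,:][100:300] if 0 else cv2.resize(j[150:250,230:355],(250,200))]).repeat(1,0))
t=cv2.imread("pics/w8.png");cv2.imwrite("pics/w8.png",cv2.resize(t,None,fx=1.6,fy=1.6,interpolation=cv2.INTER_CUBIC))
print(tool(np.r_[np.array([.502,-.153])-s["eef_pos"][:2],0]))
for z in(.085,.115,.145):print((proj(K2,M2,[.5233,.0158,z])-[230,150])*3.2+[400,0])
E
```

```text
clock: 13.43
eef_pos: [0.5239, 0.0179, 0.2677]
eef_rot: [[0.7, -0.714, -0.001], [-0.714, -0.7, -0.0], [-0.0, 0.001, -1.0]]
contact_force: [-0.8, 0.2, -0.7]
gripper_width: 1.002
[0.52322015 0.01785603 0.26662056] [  3.51781468  23.43847565 -11.31193999 100.71138045   5.35806793
  56.57514735 -55.41246569]
[258.11464043 175.20629178]
[258.24196417 184.16610081]
[258.39696211 195.07335053]
[107.1 134.8   0.2]
[524.29073218 158.10931704]
[524.10397982 130.25213112]
[523.91007938 101.32869299]
```

View pics/w8.png

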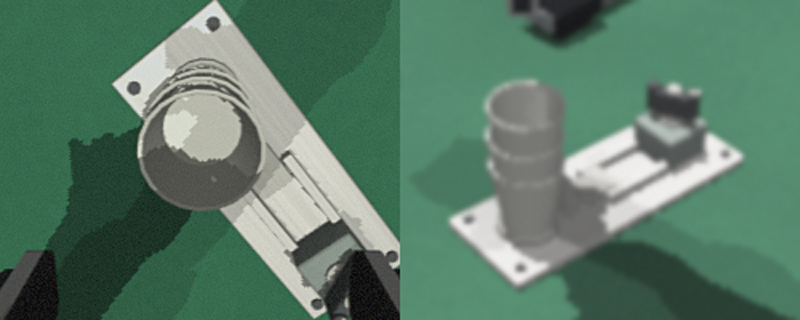

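The stack is upright and nested: the top rim is at (255,193) in the wrist view (predicted (258,195)) and at (525,102) in the side crop (predicted (524,101)). I go above the screw and turn the tool by the half-turn-equivalent grasp, so that joint 7 has room.

```bash
python3 -m jog '[[[12,15,0],[0,0,0],100],[[24,30,0],[0,0,0],100],[[24,30,0],[0,0,0],100],[[24,30,0],[0,0,0],100],[[23,30,0],[0,0,0],100],[[0,0,7],[0,0,-0.124],100],[[0,0,7],[0,0,-0.124],100],[[0,0,7],[0,0,-0.124],100],[[0,0,7],[0,0,-0.124],100],[[0,0,7],[0,0,-0.124],100],[[0,0,7],[0,0,-0.124],100],[[0,0,7],[0,0,-0.124],100],[[0,0,7],[0,0,-0.124],100],[[0,0,7],[0,0,-0.124],100],[[0,0,3],[0,0,-0.124],100]]'
python3 -m jog '[[[0,0,0],[0,0,-0.124],100],[[0,0,0],[0,0,-0.124],100],[[0,0,0],[0,0,-0.124],100],[[0,0,0],[0,0,-0.124],100],[[0,0,0],[0,0,-0.124],100],[[0,0,0],[0,0,-0.124],100],[[0,0,0],[0,0,-0.124],100],[[0,0,0],[0,0,-0.124],100],[[0,0,0],[0,0,-0.124],100],[[0,0,0],[0,0,-0.124],100],[[0,0,0],[0,0,-0.124],100],[[0,0,0],[0,0,-0.124],100],[[0,0,0],[0,0,0],100],[[0,0,0],[0,0,0],100],[[0,0,0],[0,0,0],100]]'
python3 - <<'E'
from h import *
i,K,M=cam("wrist");s=bot.sense();print(s["eef_pos"],s["joint_pos"])
np.savez("w9.npz",K=K,M=M);cv2.imwrite("pics/w9.png",i)
print(proj(K,M,[.502,-.153,.082]))
E
```

```text
clock: 14.78
eef_pos: [0.5011, -0.1525, 0.1992]
eef_rot: [[0.9, 0.436, -0.006], [0.436, -0.9, 0.002], [-0.004, -0.005, -1.0]]
contact_force: [0.9, 0.4, -0.1]
gripper_width: 0.996
clock: 16.03
eef_pos: [0.5023, -0.1526, 0.2013]
eef_rot: [[-0.352, 0.936, -0.002], [0.936, 0.352, 0.001], [0.002, -0.001, -1.0]]
contact_force: [-0.4, -0.4, 0.3]
gripper_width: 0.998
[ 0.50254571 -0.15266041  0.20162919] [ 46.50987662  35.58464386 -50.55229874 104.78536905  32.92998683
  55.65510776  92.38384195]
[255.71044807 192.79566767]
```

View pics/w9.png

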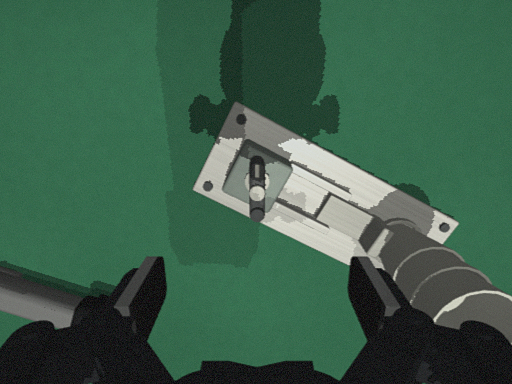

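The bar runs vertically in the image from (257,158) to (257,220), so the jaws are square to it. The screw-end plate holes are at (241,119) and (208,186), and another hole is at (445,227).

Run:
```python
from h import *
d=np.load("w9.npz");K,M=d["K"],d["M"];s=bot.sense()
a,b,c=[ray(K,M,u,v,.01) for u,v in((241,119),(208,186),(445,227))]
ax=(c-a);print(np.linalg.norm(c-a),np.linalg.norm(a-b),np.linalg.norm(c-b))
# a,c same side if |ac|<|bc|
n=np.array([np.cos(np.radians(82.8)),np.sin(np.radians(82.8)),0])
p=(a+b)/2+.0378*n;print(p)
q=ray(K,M,257,189,.082);print(q)
for t in(p,q,np.array([.502,-.153,0])):print(tool(np.r_[t[:2]-s["eef_pos"][:2],0]))
for uv in((257,158),(257,220)):print(ray(K,M,*uv,.08))
```

```text
0.24628829096672303 0.07617023094181767 0.2575751866404613
[ 0.50216224 -0.15115189  0.01      ]
[ 0.49864273 -0.15316077  0.082     ]
[1.5 0.2 0. ]
[ 0.9 -3.8  0. ]
[-0.1 -0.6  0. ]
[ 0.47547892 -0.16188591  0.08      ]
[ 0.52463316 -0.1433599   0.08      ]
```

```bash
python3 -m jog '[[[1,-1,25],[0,0,0],100],[[0,0,30],[0,0,0],100],[[0,0,30],[0,0,0],100],[[0,0,28],[0,0,0],100],[[0,0,16],[0,0,0],100],[[0,0,0],[0,0,0],60],[[0,0,0],[0,0,0],30],[[0,0,0],[0,0,0],5],[[0,0,0],[0,0,0],5],[[0,0,0],[0,0,0],5],[[0,0,0],[0,0,0],5],[[0,0,0],[0,0,0],5],[[0,0,0],[0,0,0],5],[[0,0,0],[0,0,0],5]]' 50
python3 -c "
from h import *
s=bot.sense();print(s['joint_pos'],s['ft_torque'],s['eef_pos'])"
```

```text
clock: 17.25
eef_pos: [0.5023, -0.1525, 0.0745]
eef_rot: [[-0.354, 0.935, 0.002], [0.935, 0.354, -0.001], [-0.002, 0.001, -1.0]]
contact_force: [-0.7, -1.2, 5.3]
gripper_width: 0.141
[ 40.29737453  44.75198169 -41.1298178  111.51817827  44.97196977
  41.01738426  82.27506689] [-0.0658084   0.22630879 -0.01847396] [ 0.5022867  -0.15250131  0.07450451]
```

```bash
python3 -m jog '[[[0,0,0],[0,0,0.05],5],[[0,0,0],[0,0,0.08],5],[[0,0,0],[0,0,0.08],5],[[0,0,0],[0,0,0.08],5],[[0,0,0],[0,0,0.08],5],[[0,0,0],[0,0,0.08],5],[[0,0,0],[0,0,0.08],5],[[0,0,0],[0,0,0.08],5],[[0,0,0],[0,0,0.08],5],[[0,0,0],[0,0,0.08],5],[[0,0,0],[0,0,0.08],5],[[0,0,0],[0,0,0.08],5],[[0,0,0],[0,0,0.08],5],[[0,0,0],[0,0,0.08],5],[[0,0,0],[0,0,0.04],5],[[0,0,0],[0,0,0],5],[[0,0,0],[0,0,0],5]]'
python3 -c "
from h import *
s=bot.sense();print(s['joint_pos'],s['ft_torque'],s['eef_pos'])"
```

```text
clock: 18.67
eef_pos: [0.5021, -0.1536, 0.0745]
eef_rot: [[0.696, 0.718, 0.001], [0.718, -0.696, -0.002], [-0.001, 0.003, -1.0]]
contact_force: [-0.6, -3.5, 5.6]
gripper_width: 0.144
[ 29.98552646  40.4483814  -23.77327799 111.81863911  28.57337233
  33.44139913  32.97193341] [-0.43868392  0.23338513 -0.06244551] [ 0.50207938 -0.15355061  0.07449062]
```

```bash
python3 -m jog '[[[0,0,0],[0,0,0.05],5],[[0,0,0],[0,0,0.05],5],[[0,0,0],[0,0,0.05],5],[[0,0,0],[0,0,0.04],5],[[0,0,0],[0,0,0],5],[[0,0,0],[0,0,0],5]]'
python3 -c "
from h import *
s=bot.sense();print(s['ft_torque'],s['contact_force'],np.degrees(np.arctan2(*s['eef_rot'][1::-1,0])))"
python3 -m jog '[[[0,0,0],[0,0,0.04],5],[[0,0,0],[0,0,0.03],5],[[0,0,0],[0,0,0],5],[[0,0,0],[0,0,0],5]]'
python3 -c "
from h import *
s=bot.sense();print(s['ft_torque'],s['contact_force'],np.degrees(np.arctan2(*s['eef_rot'][1::-1,0])))"
```

```text
clock: 19.17
eef_pos: [0.502, -0.1536, 0.0745]
eef_rot: [[0.819, 0.574, 0.001], [0.574, -0.819, -0.002], [-0.0, 0.003, -1.0]]
contact_force: [-1.7, -2.2, 6.1]
gripper_width: 0.138
[-0.4026477   0.19602728 -0.04435208] [-1.71122684 -2.15261321  6.10822929] 35.03820111465965
clock: 19.5
eef_pos: [0.502, -0.1536, 0.0745]
eef_rot: [[0.852, 0.523, 0.001], [0.523, -0.852, -0.004], [-0.001, 0.004, -1.0]]
contact_force: [-1.5, -3.4, 6.1]
gripper_width: 0.139
[-0.63119033  0.34273459  1.23246028] [-1.51870811 -3.42590855  6.14791614] 31.529799731058098
```

The torque jumped to 1.23 N m at yaw 31.5°, an estimated θ of about 4.0, so the screw is seated. I back it off a quarter turn.

```bash
python3 -m jog '[[[0,0,0],[0,0,-0.05],5],[[0,0,0],[0,0,-0.085],5],[[0,0,0],[0,0,-0.085],5],[[0,0,0],[0,0,-0.085],5],[[0,0,0],[0,0,-0.085],5],[[0,0,0],[0,0,-0.085],5],[[0,0,0],[0,0,-0.085],5],[[0,0,0],[0,0,-0.085],5],[[0,0,0],[0,0,-0.085],5],[[0,0,0],[0,0,-0.085],5],[[0,0,0],[0,0,-0.085],5],[[0,0,0],[0,0,-0.085],5],[[0,0,0],[0,0,-0.085],5],[[0,0,0],[0,0,-0.085],5],[[0,0,0],[0,0,-0.085],5],[[0,0,0],[0,0,-0.085],5],[[0,0,0],[0,0,-0.085],5],[[0,0,0],[0,0,-0.085],5],[[0,0,0],[0,0,-0.05],5],[[0,0,0],[0,0,-0.03],5]]'
python3 -m jog '[[[0,0,0],[0,0,0],5],[[0,0,0],[0,0,0],5],[[0,0,0],[0,0,0],5],[[0,0,0],[0,0,0],5],[[0,0,0],[0,0,0],5],[[0,0,0],[0,0,0],5]]'
python3 - <<'E'
from h import *
s=bot.sense();print(s['ft_torque'],s['contact_force'],s['joint_pos'],np.abs(s['qd']).max(),np.degrees(np.arctan2(*s['eef_rot'][1::-1,0])))
i,K,M=cam("wrist");j,K2,M2=cam("side")
for z in(.085,.115,.145):print((proj(K2,M2,[.5233,.0158,z])-[230,150])*3.2+[400,0])
t=np.hstack([cv2.resize(i,(250,188)).copy(),cv2.resize(j[150:244,230:355],(250,188))])
cv2.imwrite("pics/w10.png",cv2.resize(t,None,fx=1.6,fy=1.6,interpolation=cv2.INTER_CUBIC))
E
```

```text
clock: 21.17
eef_pos: [0.5023, -0.1524, 0.0745]
eef_rot: [[-0.522, 0.853, 0.002], [0.853, 0.522, -0.001], [-0.001, 0.001, -1.0]]
contact_force: [-1.2, -0.4, 5.3]
gripper_width: 0.141
clock: 21.67
eef_pos: [0.5022, -0.1524, 0.0745]
eef_rot: [[-0.52, 0.854, 0.002], [0.854, 0.52, -0.001], [-0.002, 0.001, -1.0]]
contact_force: [-1.1, -2.3, 6.2]
gripper_width: 0.14
[-0.08730285  0.26850438  0.07338331] [-1.07577193 -2.26148587  6.15963426] [ 41.9002977   45.7549863  -44.0593155  111.47817096  47.37680607
  42.67772847  90.66162338] 0.15173847408426813 121.34717323699094
[524.29073218 158.10931704]
[524.10397982 130.25213112]
[523.91007938 101.32869299]
```

View pics/w10.png

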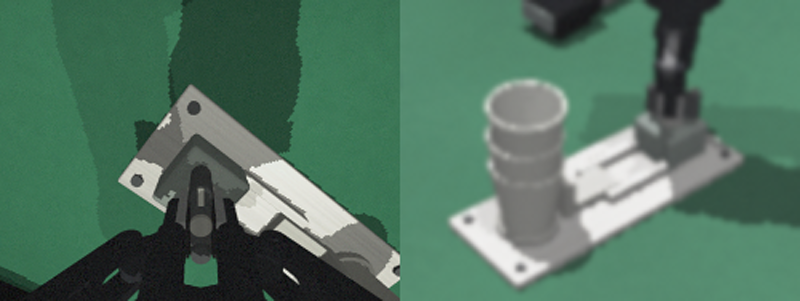

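The wings are gripped between the pads, and the stack is unchanged, with its top rim at (525,102) in the side crop. The screw was turned back 89.8° from the seat, so I hand in.

```bash
python3 -c "
from station import bot
print(bot.close_job())"
```

```text
the job is handed in; nothing more can be done
None
```

I nested both loose white cups in the held cup, drove the thumbscrew to its seat and backed it off a quarter turn. I handed in at about 22 s of the 72 s, with the wings still gripped; no verdict was reported.

**Cups:** Both went home with clear resistance, 15 N for the first and 20 N for the second. After release, the stack's top rim was within about 3 mm of its predicted place in the wrist and side views. It had not moved in the side view taken after the screw work. While I pushed the second cup home, the gripper drifted about 3–5 mm to the side. The picture taken after release showed the stack upright and centred.

**Screw:** I estimated a starting angle of about 2.65 rad from the wing mark and the plate. The stop was felt as a torque jump to 1.2 N m at about 4.03 rad, against a nominal 4.0. I then turned back 89.8°, to about 2.43 rad.

**Grip:** The jaws were set to 50 N and measured about 12 mm open on the 13 mm bar. The arm was at rest at the last check.

The pen pot, tape dispenser and scanner were not approached. I did not measure their positions again at the end.

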